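# Stow the spare torch cup, then hold a box-section leg over its stub for tacking

## Robot

A 6-joint arm with a two-finger parallel gripper is mounted at the origin on a cart in front of the work surface, level with it; the furniture and walls round the work are solid. World frame = base frame: x ahead of the robot, y to its left, z up, the work surface at z = 0. Lengths are in m, angles in degrees, forces in N, time in s.
With the tool pointing down it reaches from about 0.25 to 0.725 m from the base axis. Payload 9.7 kg.
Tool frame: the origin (TCP) lies on the mounting face of the last link; the fingertips stand 173 mm ahead of it and the grasp point (between the pads) lies 155 mm ahead of it; z points along the fingers, y is the line along which they close (so a half turn about z gives the same grasp; the last joint's range is limited). The gripper opens to 85 mm and grips with 20 to 120 N. Pads are 22 mm wide; open, the fingers measure 114 mm over their backs; the gripper's body (76 mm by 85 mm) begins 54 mm behind the grasp point. The pads swing forward as they close: fully open they stand 13 mm farther back than shut.
Start: joints at [66.979, 4.979, 10.078, 95.1, 0, 90], TCP at [0.215, 0.506, 0.405] pointing down, gripper open.
Joint ranges: [-179.16, 179.16], [-48.56, 103.87], [-65.8, 70.77], [-126.05, 130.52], [-82.76, 87.17], [-180, 180]. Speed limits (degrees/s): [127.2, 127.2, 147.25, 180, 180, 180].

## Interface

Orientations are given as [roll, pitch, yaw] about the fixed x, y, z axes, in that order (R = Rz(yaw) Ry(pitch) Rx(roll)).
In Python, from workcell import bot, camera, camera_model, outline_of, pinpoint gives the robot as it stands.
- The arm moves only by the tool move_arm, never from a script. Its arguments are lists of equal length, an entry for each row: "jaw": the closure, from 0 (fully open) to 1 (shut); "delta_pos": the shift along the world's x, y, z in m, a list of three; "yaw": the turn about the world's z in rad. In form: {"jaw": [jaw, ...], "delta_pos": [[dx, dy, dz], ...], "yaw": [yaw, ...]}. A call has 1 to 10 rows; each row shifts and turns the commanded pose from where the row before left it; what a row does not reach is not made up. A row lasts 1/12 s, in which the tool goes at most 41.7 mm and 7.16 degrees, less where a joint would pass 70% of its speed; a pose out of reach is approached as far as the arm can. A call with a gripper value outside its range is refused whole. The fingers move at their own pace and stop on an object; "force" is the grip in N (left out, the last holds). Time passes only in rows, so rows that do not move let the fingers close. It gives the time, the measured TCP pose, the force, the opening and the grip force at its end, in the units of the state.
- bot.get_obs(): the state, without advancing time (a new reading comes with each control period).
- camera(name): name is "scene" or "side" or "wrist"; returns the picture (384x512x3 uint8, red, green, blue); there is no depth.
- camera_model(name): a dict with "fx", "fy", "cx", "cy" (pixels), "k1" (the pictures are not rectified: a ray, as slopes to the right and down, at radius r is drawn at 1 + k1 r^2 times it, then the intrinsics apply), "R" (3x3) and "t" (3): a world point X has camera coordinates R X + t. Camera axes: x right, y down, z forward; pixel columns grow to the right and rows downward; lengths in m; the calibration is good to about 2 mm. A picture is of the moment at which its call begins: read the wrist's pose just before it. camera_model takes no time and is no camera call; for the wrist camera it gives the pose at the moment of the call.
- bot.job_done(): hands the job in; it is judged then, once.
Trained networks look in the newest picture that a camera, given by its name, has taken for a name from the list of things; names that differ only in an ending like _2 or _b are one class to them, and where a whole thing is asked for, a point or a joint stands for the part that bears it (a point fixed in the world has none). Each returns a list of dicts, best first, with "confidence" (0 to 1); they miss things now and then, are a little off and sometimes report something else, mostly with a low value. They report only what shows in the picture. A call takes as long as a camera call.
- outline_of(camera, thing): "mask" (384x512 bool, what is visible of it) and "xy" ([column, row] in pixels, amid what is visible of it).
- pinpoint(camera, thing): "xy" ([column, row] in pixels: a listed point, or the origin of a listed thing).
The state is a dict: "time": time; "q": joint angles; "qd": joint speeds; "joint_efforts": joint torques, N m; "ee_pos": TCP position; "tcp_rot": TCP orientation; "wrist_force": force on the tool from outside, world axes, zero at the start; "torque": the same for the moment, N m; "opening": finger opening in m; "grasp_force": force on a finger pad.
Only numpy, scipy, OpenCV 4.12 (cv2) and the standard library are available. Lean on these libraries where they do the work, as an engineer would, in place of code of your own. Each camera call takes 0.05 s, during which the arm holds its last target. There are 200 camera calls.

## Task

Get the leg ready for me to tack: first put the loose ceramic torch cup away in the open consumables drawer and push the drawer fully shut, so that no spatter gets in. Then pick up the loose piece of box-section leg, carry it over the welding jig and the torch without knocking them, and hold it upright above the bolted-down foot: square with the stub and centred on it, its lower end over the backing sleeve with an even root gap of about 5 mm to the stub's top edge, touching neither stub nor sleeve. Finish holding it still there, do not let go or set it down; leave the marker pen, the electrode case and the sheet clip where they lie.

Things in the scene. Friction and masses are not known exactly. Their poses are not given: they have to be found in the camera images.
- nozzle: pink ceramic torch cup (gas nozzle), a round slightly tapered tube 18 mm in diameter and 40 mm tall, 15 g, standing upright on its wider end on the bench near the middle, beyond the torch. Origin at the centre of its underside, z up. It may stand or lie in the drawer
- cabinet: low grey sheet-steel drawer cabinet, 160 mm deep (x) by 190 mm wide (y), 92 mm high with its rubber mat, standing on four short feet (24 mm, the torch hose passes beneath) on the left part of the bench, fixed; a roll of tape (19 mm high) lies on its top at the back. Origin at the centre of its underside; its -x axis points out of its front towards the robot
- drawer (a joint): how far the cabinet's drawer is pulled out, in m: 0 = shut, about 0.1 at the start, 0.125 at most. It slides along the cabinet's x axis, needs a push of about 1.5 to 3 N and stays where it is left
- drawer_floor (a point): point on the black liner of the drawer's floor, 37 mm above the bench, midway across and 52 mm behind the outer face of its front panel (top edge 86 mm above the bench); moves with the drawer; axes as the cabinet's. The inside reaches 48 mm forwards (-x), 96 mm backwards (+x) and 86 mm to either side; walls 43 mm deep. What is still under the cabinet cannot be reached from above
- drawer_lip (a point): middle of the folded lip, 150 mm wide, that runs along the top of the drawer's front as its pull: the foremost face of the drawer, 14.5 mm in front of the front panel, 9 mm high, 81.5 mm above the bench. Push it anywhere along its width towards the cabinet's +x to shut the drawer (the leg may stand close in front of its left part); moves with the drawer
- leg: loose leg piece: plain steel rectangular hollow section 60 mm (its x) by 40 mm (its y), wall 3 mm, 110 mm tall, 0.4 to 0.65 kg, open at both ends, standing upright at the left front of the bench; a small cross-drilled hole in each 60 mm wide face. Origin at the centre of its underside, z up along it. Can be gripped across its 40 mm
- foot: foot of a machine stand, bolted to the bench right of the torch: base plate 110 (x) by 100 mm (y), 10 mm thick, with an upright stub of the same 60 (x) by 40 mm (y) box section, its top edge 40 mm above the bench. A backing sleeve, 46 by 26 mm outside, stands 14 mm proud of that edge: 4 mm clearance all round inside the leg. Origin at the centre of the plate's underside
- stub_top (a point): centre of the stub's top edge, 40 mm above the bench; axes as the foot's. The leg's origin belongs above this point, with the leg's x along the foot's x (either way round); the height of the leg's origin above it is the root gap
- weld_fixture: the fixed welding jig with a toggle clamp between the leg's start and the foot: it covers x 0.33 to 0.44, y -0.12 to 0.16 of the bench, up to 104 mm high at its red handle. Origin at its base
- tig_torch: the fixed welding torch right of the jig: its black handle runs from about (0.48, -0.03) to (0.43, -0.15) at 66 to 101 mm height, its head stands upright at (0.41, -0.19) from 47 to 177 mm height. Origin on the bench beneath it
- marker: marker pen, 16 x 125 x 14 mm, lying on the front edge of the bench near the foot; leave it. Origin under its centre
- electrode_case: flat case of electrodes, 45 x 175 x 12 mm, lying right of the foot; leave it. Origin under its centre
- clip: small folded sheet clip, 52 x 55 x 30 mm, lying on the front edge of the bench by the jig; leave it. Origin under its centre

How it is judged (in metres and radians):
On the way, in this order (a step that is already met when the one before it is completed fails the run):
1. the ceramic cup lies in the drawer, let go (x of nozzle in the frame of drawer_floor between -0.052 and 0.1 m and y of nozzle in the frame of drawer_floor between -0.09 and 0.09 m and z of nozzle in the frame of drawer_floor between -0.01 and 0.025 m and contact force between the fingers and nozzle below 0.1 N), for 0.2 s.
2. the drawer is pushed fully shut with the cup in it (x of nozzle in the frame of drawer_floor between -0.052 and 0.1 m and y of nozzle in the frame of drawer_floor between -0.09 and 0.09 m and z of nozzle in the frame of drawer_floor between -0.01 and 0.025 m and value of joint drawer below 0.006 m), for 0.2 s.
At the end, for the whole second after the job is handed in: The cup is in the shut drawer (within 6 mm of shut); the fingers hold the leg still and upright (within 0.05 rad), its lower end 2 to 9 mm above the stub's top edge, centred within 4 mm and square within 0.07 rad, touching neither stub nor sleeve (all of step 2 and horizontal distance between leg and stub_top below 0.004 m and z of leg in the frame of stub_top between 0.002 and 0.009 m and angle between the x axis of leg and the x axis of stub_top, either way round below 0.07 rad and angle between leg's own z axis and vertical below 0.05 rad and contact force between leg and foot below 0.3 N and contact force between the fingers and leg above 2 N and linear speed of leg below 0.015 m/s); the arm keeps its last pose, push and grip.
It fails at once if the red-capped marker pen is displaced by more than 3 cm (distance of marker from where it was at the start of the episode above 0.03 m).
It fails at once if the yellow electrode case is displaced by more than 3 cm (distance of electrode_case from where it was at the start of the episode above 0.03 m).
It fails at once if the folded sheet clip is displaced by more than 3 cm (distance of clip from where it was at the start of the episode above 0.03 m).
It fails at once if the leg knocks against the welding jig or the torch (contact force between leg and weld_fixture above 3 N or contact force between leg and tig_torch above 3 N).
It also fails if it takes over 72 s, if anything falls off the work surface, if the arm or the gripper's body presses on something with over 40 N, if the wrist force passes 120 N, or if a joint passes its speed limit or range.

## Working session

There is one attempt and no reset: what is moved stays moved. The work goes in short steps, Python scripts to look and compute and a tool call to move; the robot and the scene stay as the last step left them, time stands still between calls to the robot, and variables do not carry over. Pictures are saved under pics/ and viewed, at most 12 in all, crops included, and the job is handed in when it is done.

Besides the shell and the picture viewer there is one more tool, called by a JSON object that holds its "api" and its "payload", one argument or row to a line. move_arm: Moves the arm, as the interface text tells. Its arguments: {"type":"object","properties":{"jaw":{"type":"array"},"delta_pos":{"type":"array"},"yaw":{"type":"array"},"force":{"type":"number"}},"required":["jaw","delta_pos","yaw"]}

```bash
mkdir -p pics
cat > h.py <<'E'
import numpy as np, cv2
from workcell import bot, camera, camera_model, outline_of, pinpoint
def K(m): return np.array([[m['fx'],0,m['cx']],[0,m['fy'],m['cy']],[0,0,1.]]), np.array([m['k1'],0,0,0,0.])
def ray(m,px):
    k,d=K(m); u=cv2.undistortPoints(np.array([[px]],float),k,d)[0,0]
    R=np.array(m['R']); return -R.T@np.array(m['t']), R.T@np.array([u[0],u[1],1])
def atz(m,px,z):
    o,v=ray(m,px); return o+v*(z-o[2])/v[2]
def proj(m,X):
    k,d=K(m); return cv2.projectPoints(np.atleast_2d(np.array(X,float)),cv2.Rodrigues(np.array(m['R'],float))[0],np.array(m['t'],float),k,d)[0][:,0]
def tri(obs):
    A=np.zeros((3,3));b=np.zeros(3)
    for m,p in obs:
        o,v=ray(m,p);v=v/np.linalg.norm(v);P=np.eye(3)-np.outer(v,v);A+=P;b+=P@o
    return np.linalg.solve(A,b)
E
cat > a.py <<'E'
from h import *
ims={}
for c in ("scene","side","wrist"):
    im=camera(c); ims[c]=im
    cv2.imwrite(f"pics/{c}0.png",im[:,:,::-1])
cv2.imwrite("pics/both.png",cv2.resize(np.vstack([ims['scene'],ims['side']])[:,:,::-1],None,fx=.78,fy=.78) if 0 else np.hstack([ims['scene'],ims['side']])[:,:400*2+224,::-1])
np.set_printoptions(precision=4,suppress=True)
M={c:camera_model(c) for c in ims}
for c in ims: print(c,"cam at",-np.array(M[c]['R']).T@M[c]['t'])
Z=dict(nozzle=0,leg=0,stub_top=.04,foot=0,drawer_floor=.037,drawer_lip=.0815,cabinet=.0)
for t,z in Z.items():
    o=[]
    for c in ims:
        r=pinpoint(c,t)
        if r:
            p=r[0]['xy']; print(t,c,np.array(p),round(r[0]['confidence'],2),atz(M[c],p,z)); 
            if r[0]['confidence']>.4:o.append((M[c],p))
    if len(o)>1: print('   tri',tri(o))
E
python3 a.py
```

```text
scene cam at [-0.1596 -0.6866  0.783 ]
side cam at [ 0.4602 -1.2236  0.591 ]
wrist cam at [0.149  0.5337 0.3728]
nozzle scene [245.2 193.5] 0.6 [ 0.5572 -0.0336  0.    ]
nozzle side [250.6 174.5] 0.52 [0.5636 0.2929 0.    ]
   tri [ 0.5124 -0.087   0.1106]
leg scene [140.8 185.1] 0.92 [0.3789 0.2442 0.    ]
leg side [205.4 181.9] 0.66 [0.3838 0.2208 0.    ]
   tri [ 0.3835  0.2538 -0.011 ]
stub_top scene [301.9 248.9] 0.77 [ 0.4475 -0.3164  0.04  ]
stub_top side [225.4 242.9] 0.78 [ 0.458  -0.3051  0.04  ]
   tri [ 0.4548 -0.3117  0.0388]
foot scene [300.4 257.2] 0.7 [ 0.4542 -0.3102  0.    ]
foot side [223.  260.3] 0.69 [ 0.4509 -0.327   0.    ]
   tri [ 0.4535 -0.3111 -0.0059]
drawer_floor scene [195.6 156.5] 0.8 [0.5633 0.1854 0.037 ]
drawer_floor side [249.9 173. ] 0.92 [0.5554 0.2139 0.037 ]
   tri [0.5516 0.1706 0.0518]
drawer_lip scene [181.3 151.6] 0.72 [0.5104 0.188  0.0815]
drawer_lip side [237.4 165.1] 0.72 [0.5065 0.1815 0.0815]
   tri [0.5075 0.1849 0.0821]
cabinet scene [220.9 144.6] 0.65 [0.7088 0.2149 0.    ]
cabinet side [220.7 258.6] 0.69 [ 0.4448 -0.3186  0.    ]
   tri [ 0.4728 -0.0893  0.0474]
```

View pics/scene0.png

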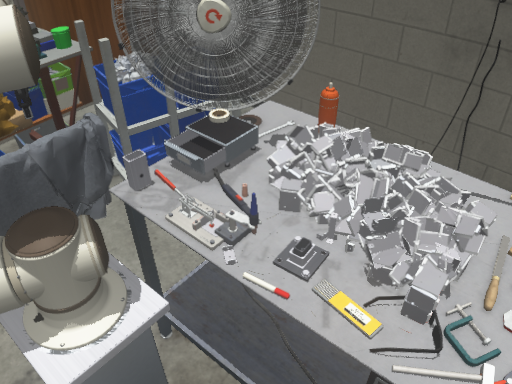

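View pics/side0.png

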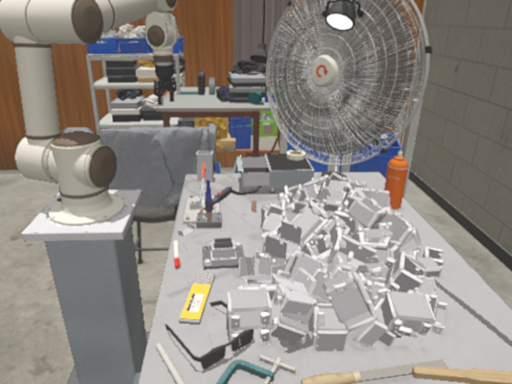

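Scene view: cup at about (245,190), leg at (137,170), drawer cabinet at (215,145), foot at (302,258), marker (266,285) and case (347,306). In the side view the cup is at (253,206), so the network's cup point there (250,174) is wrong.

```bash
cat > b.py <<'E'
from h import *
from scipy.optimize import minimize
np.set_printoptions(precision=4,suppress=True)
o=bot.get_obs(); print(o['time'],o['ee_pos'],o['tcp_rot'],o['opening'])
for c in ("scene","side","wrist"):
    camera(c); m=camera_model(c)
    for t in ("nozzle","leg","drawer_lip","cabinet","foot"):
        for r in outline_of(c,t)[:2]:
            ys,xs=np.nonzero(r['mask']); 
            if len(xs): print(c,t,round(r['confidence'],2),r['xy'],len(xs),'box',xs.min(),xs.max(),ys.min(),ys.max())
            if t=='nozzle' : print('   mid at z=.02',atz(m,r['xy'],.02))
            np.save(f"pics/m_{c}_{t}.npy",outline_of(c,t)[0]['mask']) if r is not None else 0
m=[camera_model('scene'),camera_model('side')]
print('side px -> ',atz(m[1],(253,206),.02))
def sil(m,x,y,yaw,sx,sy,z0,z1,s=4):
    c,n=np.cos(yaw),np.sin(yaw)
    P=[(x+c*a*sx/2-n*b*sy/2,y+n*a*sx/2+c*b*sy/2,z) for a in(-1,1) for b in(-1,1) for z in(z0,z1)]
    h=cv2.convexHull(proj(m,P).astype(np.float32)*s)[:,0]
    im=np.zeros((384*s,512*s),np.uint8); cv2.fillPoly(im,[np.round(h).astype(int)],1); return cv2.resize(im.astype(np.float32),(512,384),interpolation=cv2.INTER_AREA)
if __name__=='__main__':
  M=np.load('pics/m_scene_leg.npy')
  f=lambda p:-(lambda S:np.minimum(S,M).sum()/np.maximum(S,M).sum())(sil(m[0],p[0],p[1],p[2],.06,.04,0,.11))
  for y0 in(-.8,-.3,.2,.7,1.2):
    r=minimize(f,[.38,.245,y0],method='Nelder-Mead',options=dict(initial_simplex=[[.38,.245,y0],[.39,.245,y0],[.38,.255,y0],[.38,.245,y0+.3]]))
    print('leg',r.x,r.fun)
E
python3 b.py
```

```text
1.2 [0.2151 0.5062 0.4047] [-179.9961   -0.0001  156.9784] 0.08535488875293272
scene nozzle 0.24 [194.3, 153.1] 1749 box 164 225 130 173
   mid at z=.02 [0.591  0.2237 0.02  ]
scene leg 0.82 [139.4, 168.3] 831 box 122 150 150 190
scene leg 0.26 [352.3, 305.7] 1380 box 313 382 280 338
scene drawer_lip 0.91 [195.4, 148.9] 1771 box 164 225 129 173
scene drawer_lip 0.56 [139.3, 169.3] 837 box 122 150 149 190
scene cabinet 0.76 [210.1, 139.8] 3713 box 164 259 109 173
scene foot 0.78 [301.4, 256.4] 1465 box 273 328 235 281
side nozzle 0.6 [251.9, 204.4] 66 box 251 256 200 212
   mid at z=.02 [ 0.547 -0.03   0.02 ]
side leg 0.81 [203.8, 167.2] 448 box 196 213 151 181
side drawer_lip 0.82 [252.3, 167.5] 795 box 237 268 157 185
side cabinet 0.78 [274.4, 167.6] 2392 box 236 313 151 192
side foot 0.61 [220.5, 254.6] 1052 box 202 243 237 268
wrist leg 0.57 [114.8, 369.7] 368 box 102 122 354 383
side px ->  [ 0.5498 -0.0423  0.02  ]
leg [ 0.3806  0.2488 -0.8017] -0.9056082963943481
leg [ 0.3795  0.2475 -0.1437] -0.9441773891448975
leg [ 0.3796  0.2475 -0.1609] -0.9439265727996826
leg [ 0.3802  0.2485 -0.1319] -0.9442571401596069
leg [0.3797 0.2479 1.8151] -0.8791277408599854
```

View pics/wrist0.png

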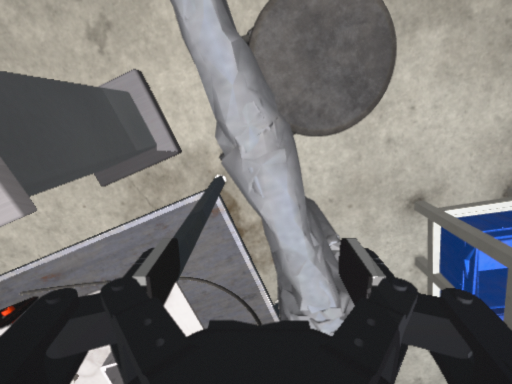

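{"api": "move_arm", "payload": {
  "jaw": [0,0,0,0,0,0,0,0,0,0],
  "delta_pos": [
    [0.02,-0.035,0],
    [0.02,-0.035,0],
    [0.02,-0.035,0],
    [0.02,-0.035,0],
    [0.02,-0.035,0],
    [0.02,-0.035,0],
    [0.02,-0.035,0],
    [0.02,-0.035,0],
    [0.02,-0.035,0],
    [0.02,-0.035,0]
  ],
  "yaw": [0.1,0.1,0.1,0.1,0,0,0,0,0,0]
}}

```text
time: 3.58
ee_pos: [0.4155, 0.1542, 0.405]
tcp_rot: [180.0, 0.0, 179.9]
wrist_force: [-0.5, 1.0, -0.1]
opening: 0.0854
grasp_force: 0.0
```

{"api": "move_arm", "payload": {
  "jaw": [0.4,0.4,0.4,0.4,0.4,0.4,0.4],
  "delta_pos": [
    [0.035,0,0],
    [0.035,0,0],
    [0.035,0,0],
    [0.035,0,0],
    [0.035,0,0],
    [0,0,0],
    [0,0,0]
  ],
  "yaw": [0,0,0,0,0,0,0]
}}

```text
time: 4.17
ee_pos: [0.5918, 0.1561, 0.4023]
tcp_rot: [-179.9, -0.2, 179.8]
wrist_force: [-0.9, -0.0, 0.2]
opening: 0.0513
grasp_force: 0.0
```

```bash
cat > w.py <<'E'
from h import *
import sys
np.set_printoptions(precision=4,suppress=True)
o=bot.get_obs(); print(o['time'],o['ee_pos'],o['tcp_rot'],o['opening'],o['wrist_force'],o['grasp_force'])
m=camera_model('wrist'); im=camera('wrist'); cv2.imwrite(f"pics/{sys.argv[1]}.png",im[:,:,::-1])
print('cam',-np.array(m['R']).T@m['t'])
Z=dict(nozzle=0,leg=0,stub_top=.04,foot=0,drawer_floor=.037,drawer_lip=.0815,cabinet=.0)
for t in sys.argv[2:]:
    for r in pinpoint('wrist',t)[:2]: print('pp',t,r['xy'],round(r['confidence'],2),atz(m,r['xy'],Z[t]))
    for r in outline_of('wrist',t)[:2]: print('ol',t,r['xy'],round(r['confidence'],2),r['mask'].sum(),atz(m,r['xy'],.02 if t=='nozzle' else Z[t]))
E
python3 w.py wrist1 nozzle drawer_lip drawer_floor leg
```

```text
4.1667 [0.5918 0.1561 0.4023] [-179.9472   -0.1996  179.8406] 0.05129720217183075 [-0.9213 -0.0283  0.2111] 0.0
cam [0.5198 0.1555 0.3712]
pp nozzle [118.7, 138.4] 0.57 [ 0.5523 -0.0334  0.    ]
pp nozzle [293.2, 97.5] 0.16 [0.5004 0.1999 0.    ]
ol nozzle [110.2, 139.5] 0.53 328 [ 0.552  -0.0341  0.02  ]
pp drawer_lip [292.5, 100.4] 0.69 [0.5074 0.1895 0.0815]
ol drawer_lip [290.7, 149.1] 0.75 17545 [0.5565 0.1893 0.0815]
pp drawer_floor [291.9, 156.7] 0.77 [0.5715 0.1962 0.037 ]
ol drawer_floor [293.1, 153.6] 0.66 17327 [0.5677 0.1976 0.037 ]
ol leg [343.3, 7.9] 0.61 789 [0.4013 0.2554 0.    ]
```

View pics/wrist1.png

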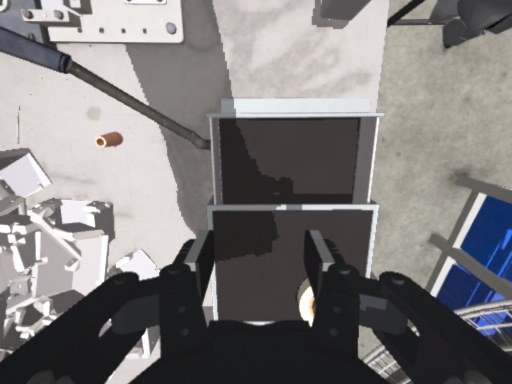

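Wrist view: cup at (110,140), lying at world (0.552,-0.034); drawer square to the world with its lip at rows 98–112, floor free. I'll fetch the cup.

{"api": "move_arm", "payload": {
  "jaw": [0.4,0.4,0.4,0.4,0.4,0.4,0.4,0.4,0.4,0.4],
  "delta_pos": [
    [-0.007,-0.038,0],
    [-0.007,-0.038,0],
    [-0.007,-0.038,0],
    [-0.007,-0.038,0],
    [-0.007,-0.038,0],
    [0,0,-0.04],
    [0,0,-0.04],
    [0,0,-0.04],
    [0,0,-0.035],
    [0,0,0]
  ],
  "yaw": [0,0,0,0,0,0,0,0,0,0]
}}

```text
time: 5.45
ee_pos: [0.5527, -0.0337, 0.2427]
tcp_rot: [180.0, -0.6, 179.9]
wrist_force: [-1.1, -0.9, -1.2]
opening: 0.0513
grasp_force: 0.0
```

```bash
python3 w.py wrist2 nozzle
```

```text
5.45 [ 0.5527 -0.0337  0.2427] [179.9645  -0.5763 179.8879] 0.05130861647887464 [-1.0896 -0.8762 -1.2228] 0.0
cam [ 0.4806 -0.0344  0.212 ]
pp nozzle [257.4, 205.6] 0.85 [ 0.5524 -0.0354  0.    ]
ol nozzle [256.9, 215.1] 0.67 698 [ 0.5532 -0.0357  0.02  ]
```

{"api": "move_arm", "payload": {
  "jaw": [0.4,0.4,0.4,0.4,0.4],
  "delta_pos": [
    [0.001,-0.001,-0.02],
    [0.001,-0.001,-0.02],
    [0,0,-0.015],
    [0,0,0],
    [0,0,0]
  ],
  "yaw": [0,0,0,0,0]
}}

```text
time: 6.02
ee_pos: [0.5578, -0.0357, 0.1971]
tcp_rot: [-180.0, 0.1, 179.9]
wrist_force: [-0.3, 1.1, 0.1]
opening: 0.0508
grasp_force: 0.0
```

{"api": "move_arm", "payload": {
  "jaw": [0.4,0.9,0.9,0.9,0.9,0.9,0.9,0.9],
  "delta_pos": [
    [-0.001,0,-0.009],
    [0,0,0],
    [0,0,0],
    [0,0,0],
    [0,0,0],
    [0,0,0],
    [0,0,0],
    [0,0,0]
  ],
  "yaw": [0,0,0,0,0,0,0,0],
  "force": 25
}}

```text
time: 6.68
ee_pos: [0.5563, -0.0358, 0.1865]
tcp_rot: [180.0, 0.1, 179.9]
wrist_force: [-1.4, -0.7, 6.1]
opening: 0.0143
grasp_force: 24.8
```

{"api": "move_arm", "payload": {
  "jaw": [0.9,0.9,0.9,0.9,0.9,0.9,0.9,0.9,0.9,0.9],
  "delta_pos": [
    [0,0,0.03],
    [0,0,0.04],
    [0,0,0.04],
    [0,0,0.01],
    [0.004,0.035,0],
    [0.004,0.04,0],
    [0.004,0.04,0],
    [0.004,0.04,0],
    [0.004,0.04,0],
    [0,0.031,0]
  ],
  "yaw": [0,0,0,0,0,0,0,0,0,0]
}}

```text
time: 7.52
ee_pos: [0.5762, 0.193, 0.3054]
tcp_rot: [180.0, 0.0, 179.9]
wrist_force: [0.5, 1.1, 0.5]
opening: 0.0145
grasp_force: 24.6
```

{"api": "move_arm", "payload": {
  "jaw": [0.9,0.9,0.9,0.9,0.9],
  "delta_pos": [
    [0,0,0],
    [0,0,-0.03],
    [0,0,-0.03],
    [0,0,0],
    [0,0,0]
  ],
  "yaw": [0,0,0,0,0]
}}

```text
time: 7.93
ee_pos: [0.5755, 0.1899, 0.2445]
tcp_rot: [-179.9, -0.2, 179.9]
wrist_force: [0.6, 0.1, -0.2]
opening: 0.0146
grasp_force: 24.6
```

```bash
python3 w.py wrist3 nozzle drawer_lip
```

```text
7.9333 [0.5755 0.1899 0.2445] [-179.9331   -0.1913  179.8916] 0.014587721426082195 [ 0.5596  0.1315 -0.1959] 24.648143811282353
cam [0.5036 0.1892 0.2133]
pp nozzle [258.8, 224.3] 0.68 [0.5944 0.1889 0.    ]
ol nozzle [260.6, 245.4] 0.69 1471 [0.6039 0.1903 0.02  ]
pp drawer_lip [263.3, 115.5] 0.89 [0.5047 0.1912 0.0815]
ol drawer_lip [265.3, 192.6] 0.56 51982 [0.5423 0.1923 0.0815]
```

View pics/wrist3.png

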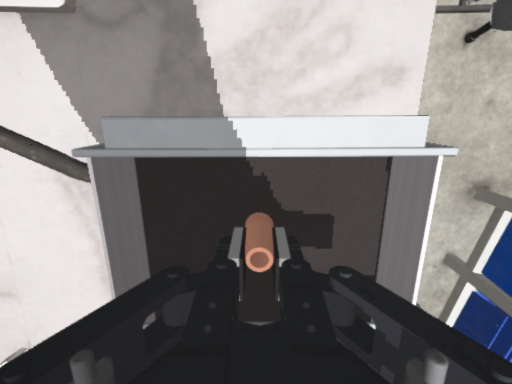

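Cup is held upright over the drawer floor (cup at (260,240), lip centred at (263,116)). Lowering and releasing.

{"api": "move_arm", "payload": {
  "jaw": [0.9,0.9,0.9,0.9],
  "delta_pos": [
    [0,0,-0.012],
    [0,0,-0.006],
    [0,0,0],
    [0,0,0]
  ],
  "yaw": [0,0,0,0]
}}

```text
time: 8.52
ee_pos: [0.5758, 0.1901, 0.2269]
tcp_rot: [-180.0, -0.1, 179.9]
wrist_force: [-0.3, 0.4, 0.4]
opening: 0.0145
grasp_force: 24.6
```

{"api": "move_arm", "payload": {
  "jaw": [0.9,0.9,0.8,0.7,0.5,0.5,0.5,0.5,0.5,0.5],
  "delta_pos": [
    [0,0,-0.003],
    [0,0,0],
    [0,0,0],
    [0,0,0],
    [0,0,0],
    [0,0,0],
    [0,0,0.02],
    [0,0,0.03],
    [0,0,0.03],
    [0,0,0.03]
  ],
  "yaw": [0,0,0,0,0,0,0,0,0,0]
}}

```text
time: 9.35
ee_pos: [0.5758, 0.1901, 0.3359]
tcp_rot: [-180.0, -0.0, 179.9]
wrist_force: [0.3, 0.3, -0.1]
opening: 0.0425
grasp_force: 0.0
```

```bash
python3 w.py wrist4 nozzle drawer_lip leg
python3 - <<'E'
from h import *
np.set_printoptions(precision=4,suppress=True)
for c in('scene','side'):
    camera(c)
    for r in pinpoint(c,'drawer_lip')[:1]: print(c,r['confidence'],atz(camera_model(c),r['xy'],.0815))
E
```

```text
9.35 [0.5758 0.1901 0.3359] [-179.9949   -0.0184  179.8984] 0.04249588913771707 [ 0.3129  0.3015 -0.1309] 0.0
cam [0.504  0.1895 0.3046]
pp nozzle [258.3, 183.7] 0.91 [0.5836 0.1889 0.    ]
ol nozzle [261.9, 187.3] 0.73 393 [0.5825 0.1928 0.02  ]
pp drawer_lip [258.2, 115.7] 0.68 [0.5066 0.1891 0.0815]
pp drawer_lip [263.7, 185.3] 0.41 [0.5638 0.1937 0.0815]
ol drawer_lip [261.3, 173.5] 0.65 25928 [0.5534 0.1916 0.0815]
ol leg [322.9, 4.4] 0.97 602 [0.4047 0.2516 0.    ]
scene 0.92 [0.5177 0.199  0.0815]
side 0.9 [0.4905 0.181  0.0815]
```

View pics/wrist4.png

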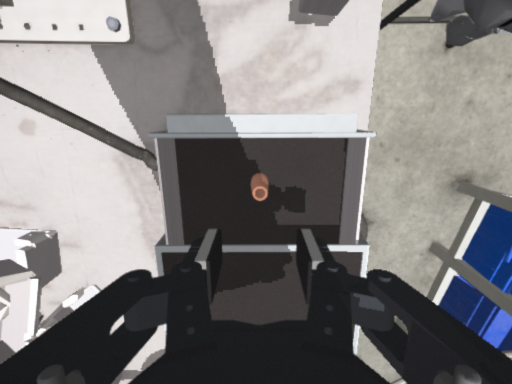

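{"api": "move_arm", "payload": {
  "jaw": [1,1,1,1,1,1,1,1,1,1],
  "delta_pos": [
    [-0.037,0,0],
    [-0.037,0,0],
    [-0.037,0,0],
    [0,0,0],
    [0,0,-0.035],
    [0,0,-0.035],
    [0,0,-0.023],
    [0,0,0],
    [0,0,0],
    [0.005,0,0]
  ],
  "yaw": [0,0,0,0,0,0,0,0,0,0]
}}

```text
time: 10.73
ee_pos: [0.4703, 0.1903, 0.2433]
tcp_rot: [180.0, 0.1, 179.9]
wrist_force: [1.3, -0.3, -0.1]
opening: -0.0001
grasp_force: 0.0
```

{"api": "move_arm", "payload": {
  "jaw": [1,1,1,1,1,1,1,1,1,1],
  "delta_pos": [
    [0.008,0,0],
    [0.008,0,0],
    [0.006,0,0],
    [0.008,0,0],
    [0.008,0,0],
    [0.008,0,0],
    [0.01,0,0],
    [0.01,0,0],
    [0.01,0,0],
    [0.01,0,0]
  ],
  "yaw": [0,0,0,0,0,0,0,0,0,0]
}}

```text
time: 11.57
ee_pos: [0.5572, 0.1902, 0.2416]
tcp_rot: [180.0, -0.0, 179.9]
wrist_force: [-1.0, 0.7, 1.7]
opening: 0.0002
grasp_force: 1.0
```

{"api": "move_arm", "payload": {
  "jaw": [1,1,1,1,1,1],
  "delta_pos": [
    [0.01,0,0],
    [0.01,0,0],
    [0.008,0,0],
    [0.004,0,0],
    [0,0,0],
    [0,0,0]
  ],
  "yaw": [0,0,0,0,0,0]
}}

```text
time: 12.07
ee_pos: [0.5873, 0.1901, 0.2412]
tcp_rot: [-180.0, -0.3, 179.9]
wrist_force: [-12.8, 0.7, 5.5]
opening: 0.0002
grasp_force: 6.1
```

{"api": "move_arm", "payload": {
  "jaw": [1,1,1,1],
  "delta_pos": [
    [0.003,0,0],
    [0,0,0],
    [0,0,0],
    [0,0,0]
  ],
  "yaw": [0,0,0,0]
}}

```text
time: 12.4
ee_pos: [0.5883, 0.1902, 0.2411]
tcp_rot: [-180.0, -0.6, 180.0]
wrist_force: [-27.5, -0.2, 12.1]
opening: 0.0003
grasp_force: 13.8
```

{"api": "move_arm", "payload": {
  "jaw": [1,1,1,1,0,0,0,0,0,0],
  "delta_pos": [
    [-0.015,0,0],
    [-0.03,0,0],
    [0,0,0.04],
    [0,0,0.04],
    [0,0.01,0.04],
    [-0.02,0.01,0.03],
    [-0.03,0.01,0.03],
    [-0.025,0.01,0],
    [0,0.01,0],
    [0,0,0]
  ],
  "yaw": [0,0,0,0,0,0,0,0,0,0]
}}

```text
time: 13.23
ee_pos: [0.472, 0.241, 0.4211]
tcp_rot: [179.9, 0.1, 180.0]
wrist_force: [1.1, -0.4, -0.5]
opening: 0.0719
grasp_force: 0.0
```

```bash
cat > l.py <<'E'
import sys; sys.argv=['x','wrist5','leg','drawer_lip','nozzle']
exec(open('w.py').read())
from scipy.optimize import minimize
masks={}
r=outline_of('wrist','leg')[0]; masks['wrist']=(m,r['mask'])
for c in('scene','side'):
    camera(c)
    r=outline_of(c,'leg')
    if c=='scene': masks[c]=(camera_model(c),r[0]['mask'])
    for r in pinpoint(c,'drawer_lip')[:1]: print(c,r['confidence'],atz(camera_model(c),r['xy'],.0815))
def sil(m,x,y,yaw,sx,sy,z0,z1,s=4):
    c,n=np.cos(yaw),np.sin(yaw)
    P=[(x+c*a*sx/2-n*b*sy/2,y+n*a*sx/2+c*b*sy/2,z) for a in(-1,1) for b in(-1,1) for z in(z0,z1)]
    h=cv2.convexHull(proj(m,P).astype(np.float32)*s)[:,0]
    im=np.zeros((384*s,512*s),np.uint8); cv2.fillPoly(im,[np.round(h).astype(int)],1); return cv2.resize(im.astype(np.float32),(512,384),interpolation=cv2.INTER_AREA)
for use in(['wrist'],['wrist','scene']):
  def f(p):
    s=0
    for c in use:
        S=sil(masks[c][0],*p,.06,.04,0,.11); M=masks[c][1]; s-=np.minimum(S,M).sum()/np.maximum(S,M).sum()
    return s
  for y0 in(-.4,0):
    p0=[.38,.248,y0]; r=minimize(f,p0,method='Nelder-Mead',options=dict(initial_simplex=[p0,[.39,.248,y0],[.38,.258,y0],[.38,.248,y0+.3]]))
    print(use,'leg',r.x,r.fun)
E
python3 l.py
```

```text
13.2333 [0.472  0.241  0.4211] [179.9402   0.116  179.9993] 0.0718813434126588 [ 1.0746 -0.3803 -0.4983] 0.0
cam [0.4003 0.2403 0.3896]
pp leg [267.6, 98.6] 0.9 [0.3834 0.2528 0.    ]
ol leg [278.4, 80.1] 0.62 1735 [0.3601 0.267  0.    ]
pp drawer_lip [218.2, 268.3] 0.7 [0.595  0.1882 0.0815]
pp drawer_lip [227.1, 293.1] 0.19 [0.6326 0.1985 0.0815]
ol drawer_lip [237.2, 272.5] 0.77 2499 [0.6013 0.2127 0.0815]
scene 0.91 [0.6135 0.204  0.0815]
side 0.58 [0.5883 0.1765 0.0815]
['wrist'] leg [ 0.3832  0.25   -0.0851] -0.6089264154434204
['wrist'] leg [ 0.3831  0.25   -0.0859] -0.6089264154434204
['wrist', 'scene'] leg [ 0.3826  0.2503 -0.0909] -1.5013751983642578
['wrist', 'scene'] leg [ 0.3825  0.2502 -0.0877] -1.5019700527191162
```

View pics/wrist5.png

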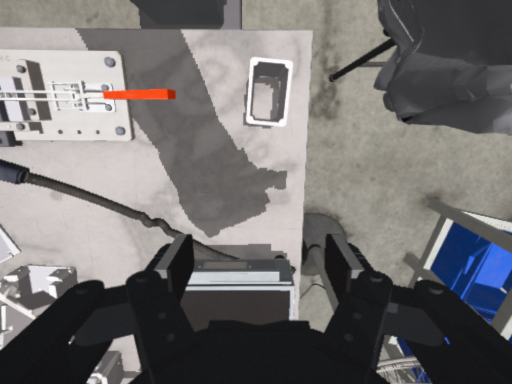

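Wrist view: leg's white top rim has corners near (250,58), (293,61), (286,126), (246,123); the drawer lip (rows 262–283) now sits against the cabinet, so the drawer is shut. I'll measure the rim precisely.

```bash
cat > rim.py <<'E'
from h import *
np.set_printoptions(precision=4,suppress=True)
m=camera_model('wrist'); im=cv2.imread('pics/wrist5.png')
g=im.min(2); roi=np.zeros_like(g); roi[50:135,238:302]=1
print(np.sort(g[55:130,240:300].ravel())[::-400])
for th in(215,235,248):
    b=((g>th)&(roi>0)).astype(np.uint8); n,L,st,_=cv2.connectedComponentsWithStats(b)
    k=1+np.argmax(st[1:,4]); ys,xs=np.nonzero(L==k)
    P=np.array([atz(m,(x,y),.11)[:2] for x,y in zip(xs,ys)],np.float32)*1000
    print(th,st[k],cv2.minAreaRect(P))
E
python3 rim.py
```

```text
[253 247 209 203 199 191 180 171 128 104  89  77]
215 [246  57  47  70 757] ((382.7187805175781, 248.8670196533203), (40.93878936767578, 60.83555221557617), 85.14717864990234)
235 [247  57  46  70 596] ((382.6033935546875, 248.44656372070312), (39.8783073425293, 60.11606216430664), 85.0542221069336)
248 [250  58  42  51 215] ((374.07269287109375, 249.3050079345703), (38.36586380004883, 42.23845291137695), 85.01026916503906)
```

{"api": "move_arm", "payload": {
  "jaw": [0,0,0,0,0,0,0,0,0,0],
  "delta_pos": [
    [-0.03,0.003,0],
    [-0.03,0.003,0],
    [-0.029,0.002,0],
    [0,0,0],
    [0,0,-0.04],
    [0,0,-0.04],
    [0,0,-0.03],
    [0,0,0],
    [0,0,0],
    [0,0,0]
  ],
  "yaw": [-0.087,0,0,0,0,0,0,0,0,0]
}}

```text
time: 14.77
ee_pos: [0.3839, 0.2479, 0.3125]
tcp_rot: [179.9, 0.1, 174.9]
wrist_force: [1.0, -0.5, 0.1]
opening: 0.0854
grasp_force: 0.0
```

{"api": "move_arm", "payload": {
  "jaw": [0,0,0,0,0],
  "delta_pos": [
    [-0.001,0.001,-0.03],
    [0,0,-0.03],
    [0,0,-0.016],
    [0,0,0],
    [0,0,0]
  ],
  "yaw": [0,0,0,0,0]
}}

```text
time: 15.18
ee_pos: [0.383, 0.2491, 0.2363]
tcp_rot: [179.9, 0.1, 174.9]
wrist_force: [0.0, 0.5, 1.3]
opening: 0.0856
grasp_force: 0.0
```

{"api": "move_arm", "payload": {
  "jaw": [0.3,0.5,0.7,0.7,0.7,0.7,0.7],
  "delta_pos": [
    [0,0,0],
    [0,0,0],
    [0,0,0],
    [0,0,0],
    [0,0,0],
    [0,0,0],
    [0,0,0]
  ],
  "yaw": [0,0,0,0,0,0,0],
  "force": 90
}}

```text
time: 15.77
ee_pos: [0.3828, 0.249, 0.2358]
tcp_rot: [179.9, 0.1, 174.9]
wrist_force: [-0.5, 0.0, 6.5]
opening: 0.0389
grasp_force: 89.5
```

{"api": "move_arm", "payload": {
  "jaw": [0.7,0.7,0.7,0.7,0.7,0.7,0.7,0.7,0.7,0.7],
  "delta_pos": [
    [0,0,0.01],
    [0,0,0.02],
    [0,0,0.03],
    [0,0,0.03],
    [0,0,0.03],
    [0,0,0.03],
    [0,0,0.03],
    [0,0,0.02],
    [0,0,0.02],
    [0,0,0]
  ],
  "yaw": [0,0,0,0,0,0,0,0,0,0]
}}

```text
time: 16.6
ee_pos: [0.3822, 0.2486, 0.4583]
tcp_rot: [179.8, 0.2, 174.9]
wrist_force: [-0.1, -0.7, -4.1]
opening: 0.0389
grasp_force: 92.0
```

{"api": "move_arm", "payload": {
  "jaw": [0.7,0.7,0.7,0.7,0.7,0.7,0.7,0.7,0.7,0.7],
  "delta_pos": [
    [0.003,-0.01,0],
    [0.006,-0.02,0],
    [0.008,-0.03,0],
    [0.01,-0.035,0],
    [0.01,-0.035,0],
    [0.01,-0.035,0],
    [0.01,-0.035,0],
    [0.01,-0.035,0],
    [0.01,-0.035,0],
    [0.01,-0.035,0]
  ],
  "yaw": [0,0,0,0,0,0,0,0,0,0]
}}

```text
time: 17.43
ee_pos: [0.4691, -0.0586, 0.4527]
tcp_rot: [-180.0, -0.1, 174.9]
wrist_force: [1.4, -0.5, -5.3]
opening: 0.0391
grasp_force: 91.8
```

{"api": "move_arm", "payload": {
  "jaw": [0.7,0.7,0.7,0.7,0.7,0.7,0.7,0.7,0.7,0.7],
  "delta_pos": [
    [0.01,-0.035,0],
    [0.01,-0.035,0],
    [0.01,-0.035,0],
    [0.01,-0.035,0],
    [0.01,-0.035,0],
    [0.005,-0.035,0],
    [0.005,-0.025,0],
    [0,-0.015,0],
    [0,-0.005,0],
    [0,0,0]
  ],
  "yaw": [0,0,0,0,0,0,0,0,0,0]
}}

```text
time: 18.27
ee_pos: [0.529, -0.3124, 0.4527]
tcp_rot: [179.9, -0.1, 174.8]
wrist_force: [-0.1, 0.4, -5.8]
opening: 0.0391
grasp_force: 92.2
```

```bash
python3 w.py wrist6 stub_top foot leg
python3 - <<'E'
from h import *
np.set_printoptions(precision=4,suppress=True)
o=[]
for c in('scene','side'):
    im=camera(c); cv2.imwrite(f'pics/{c}6.png',im[:,:,::-1]);m=camera_model(c)
    for t in('stub_top','leg'):
        for r in pinpoint(c,t)[:1]: print(c,t,r['xy'],r['confidence'],atz(m,r['xy'],.04 if t!='leg' else .22))
E
```

```text
18.2667 [ 0.529  -0.3124  0.4527] [179.933   -0.1452 174.8232] 0.03906435201065137 [-0.1332  0.3669 -5.8478] 92.22622990608215
cam [ 0.4574 -0.3066  0.4215]
pp stub_top [251.4, 109.9] 0.92 [ 0.4526 -0.3156  0.04  ]
ol stub_top [251.8, 108.2] 0.77 5478 [ 0.4505 -0.3149  0.04  ]
pp foot [251.1, 105.5] 0.67 [ 0.4459 -0.3164  0.    ]
ol foot [253.0, 104.6] 0.97 5429 [ 0.4449 -0.3135  0.    ]
pp leg [262.0, 206.0] 0.67 [ 0.6045 -0.3139  0.    ]
ol leg [261.0, 251.2] 0.92 13553 [ 0.6871 -0.3228  0.    ]
scene stub_top [302.2, 248.5] 0.7 [ 0.449  -0.3162  0.04  ]
scene leg [326.6, 173.7] 0.7 [ 0.5306 -0.3131  0.22  ]
side stub_top [224.2, 243.6] 0.55 [ 0.4548 -0.3085  0.04  ]
side leg [253.3, 180.8] 0.84 [ 0.529  -0.3142  0.22  ]
```

View pics/wrist6.png

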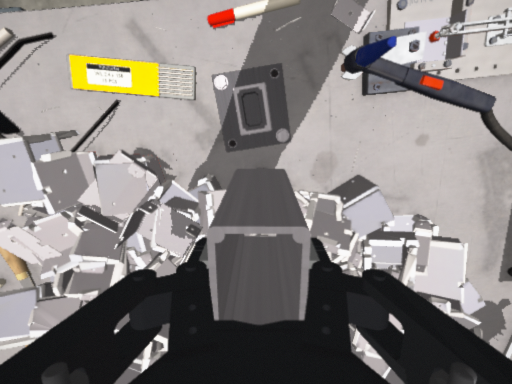

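Wrist view: foot plate spans about (217–290, 66–151) with the stub rim (234–271, 84–133), turned a few degrees; leg held straight in the jaw. Fit plate and rim.

```bash
cat > st.py <<'E'
from h import *
import sys
from scipy.optimize import minimize
np.set_printoptions(precision=4,suppress=True)
n=sys.argv[1]; m=camera_model('wrist'); im=cv2.imread(f'pics/{n}.png')
def sil(P,s=4):
    h=cv2.convexHull(proj(m,P).astype(np.float32)*s)[:,0]
    i=np.zeros((384*s,512*s),np.uint8); cv2.fillPoly(i,[np.round(h).astype(int)],1); return cv2.resize(i.astype(np.float32),(512,384),interpolation=cv2.INTER_AREA)
def box(x,y,w,sx,sy,zs):
    c,s=np.cos(w),np.sin(w); return [(x+c*a-s*b,y+s*a+c*b,z) for a in(-sx/2,sx/2) for b in(-sy/2,sy/2) for z in zs]
camera('wrist'); M=outline_of('wrist','foot')[0]['mask']
def f(p):
    S=np.maximum(sil(box(*p,.11,.10,(0,.01))),sil(box(*p,.06,.04,(0,.04)))); return -np.minimum(S,M).sum()/np.maximum(S,M).sum()
for y0 in(-.2,.0,.15):
    p=[.452,-.314,y0]; r=minimize(f,p,method='Nelder-Mead',options=dict(initial_simplex=[p,[.458,-.314,y0],[.452,-.308,y0],[.452,-.314,y0+.15]])); print('mask fit',r.x,r.fun)
# rectified z=.04 plane, 0.25 mm/px; right=+y, down=+x
N=480; u=(np.arange(N)-N/2)*.00025; X,Y=np.meshgrid(.452+u,-.315+u,indexing='ij')
q=proj(m,np.stack([X,Y,0*X+.04],-1).reshape(-1,3)).reshape(N,N,2).astype(np.float32)
rc=cv2.remap(im,q[:,:,0],q[:,:,1],cv2.INTER_CUBIC); 
rc=cv2.normalize(rc,None,0,255,cv2.NORM_MINMAX)
cv2.imwrite(f'pics/{n}_rect.png',rc)
E
python3 st.py wrist6
```

```text
mask fit [ 0.4525 -0.315   0.0623] -0.9717282652854919
mask fit [ 0.4525 -0.3151  0.0678] -0.972359299659729
mask fit [ 0.4524 -0.3151  0.0682] -0.9734945297241211
```

View pics/wrist6_rect.png

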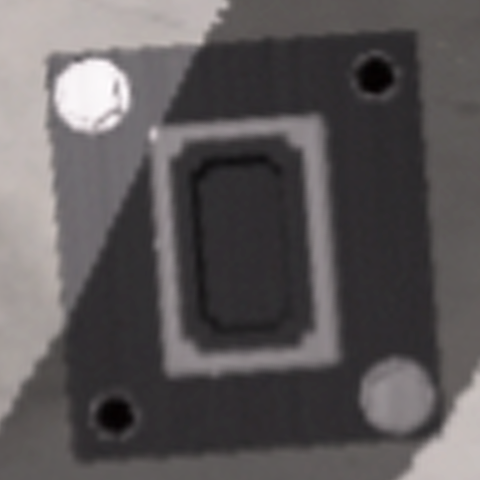

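```bash
cat > bias.py <<'E'
from h import *
np.set_printoptions(precision=4,suppress=True)
o=bot.get_obs();m=camera_model('wrist'); T=np.array(o['ee_pos']); yaw=np.radians(o['tcp_rot'][2]-180); print(T,o['tcp_rot'])
R=np.array([[np.cos(yaw),-np.sin(yaw)],[np.sin(yaw),np.cos(yaw)]])
def L(x,y,z): return np.r_[T[:2]+R@[x,y],z]
zb=T[2]-.2358
P=[L(-.03,-.02,zb),L(-.03,.02,zb),L(-.03,-.02,zb+.11),L(-.03,.02,zb+.11)]
print('expected',proj(m,P))
g=cv2.imread('pics/wrist6.png').astype(float).sum(2)/3
for r in(172,176,185,200,215,224):
    t=(r-proj(m,P)[0,1])/(proj(m,P)[2,1]-proj(m,P)[0,1]); e=proj(m,P); 
    print(r,'exp',e[0]*(1-t)+e[2]*t,e[1]*(1-t)+e[3]*t)
    print(np.round(g[r,205:250:1]).astype(int).tolist() if r in(176,) else '',end='')
    d=np.gradient(cv2.GaussianBlur(g[r:r+1],(5,1),1)[0]); print(' grad peaks',[(c,round(d[c],1)) for c in range(205,320) if abs(d[c])>9 and abs(d[c])==abs(d[c-2:c+3]).max()])
c=np.round(g[155:185,262]).astype(int); print('col262 rows155-185',c.tolist())
E
python3 bias.py
```

```text
[ 0.5294 -0.3112  0.4544] [-179.9984   -0.0027  174.9146]
expected [[233.6359 168.9137]
 [285.6133 168.9412]
 [207.7496 227.2208]
 [313.3655 227.2789]]
172 exp [232.2656 172.    ] [287.0822 172.0292]
 grad peaks [(286, np.float64(30.0))]
176 exp [230.4898 176.    ] [288.9861 176.0313]
[94, 112, 123, 126, 122, 121, 137, 135, 100, 78, 89, 98, 101, 102, 103, 105, 105, 104, 106, 105, 107, 106, 106, 105, 105, 105, 105, 96, 86, 83, 82, 82, 82, 82, 83, 83, 84, 83, 83, 84, 84, 84, 83, 85, 83] grad peaks [(206, np.float64(11.1)), (213, np.float64(-16.4)), (287, np.float64(29.8))]
185 exp [226.4941 185.    ] [293.2698 185.036 ]
 grad peaks [(207, np.float64(25.5)), (212, np.float64(-48.2)), (220, np.float64(9.5)), (291, np.float64(26.2))]
200 exp [219.8347 200.    ] [300.4093 200.0438]
 grad peaks [(206, np.float64(31.9)), (211, np.float64(-20.4)), (221, np.float64(-40.1)), (297, np.float64(27.5)), (301, np.float64(19.4)), (306, np.float64(-30.5)), (310, np.float64(11.2)), (314, np.float64(18.6)), (317, np.float64(-30.6))]
215 exp [213.1752 215.    ] [307.5488 215.0517]
 grad peaks [(207, np.float64(29.7)), (214, np.float64(-42.4)), (303, np.float64(43.0)), (314, np.float64(-11.2))]
224 exp [209.1796 224.    ] [311.8325 224.0564]
 grad peaks [(207, np.float64(23.0)), (210, np.float64(-41.8)), (306, np.float64(51.2)), (312, np.float64(-36.9))]
col262 rows155-185 [106, 106, 106, 105, 103, 103, 101, 101, 101, 100, 99, 96, 91, 84, 83, 83, 82, 83, 83, 82, 84, 83, 83, 83, 82, 82, 83, 82, 82, 83]
```

Run:
```python
import cv2
i=cv2.imread('pics/wrist6.png')[155:255,200:325]; cv2.imwrite('pics/c6.png',cv2.resize(i,None,fx=6,fy=6,interpolation=cv2.INTER_CUBIC))
```

```text
(no output)
```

View pics/c6.png

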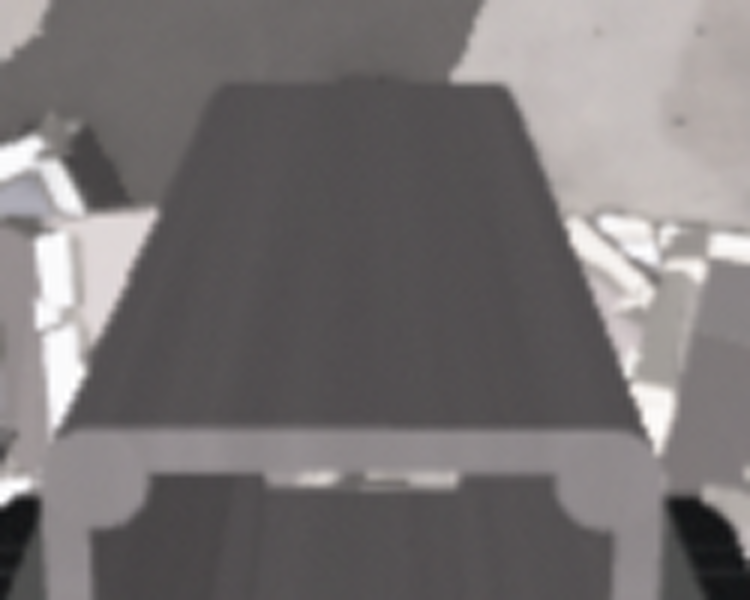

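{"api": "move_arm", "payload": {
  "jaw": [0.7,0.7,0.7,0.7,0.7,0.7,0.7,0.7,0.7,0.7],
  "delta_pos": [
    [-0.015,-0.001,0],
    [-0.025,-0.001,0],
    [-0.025,-0.001,0],
    [-0.0105,-0.001,0],
    [0,0,0],
    [0,0,-0.02],
    [0,0,-0.03],
    [0,0,-0.03],
    [0,0,-0.02],
    [0,0,0]
  ],
  "yaw": [0.05,0.05,0.057,0,0,0,0,0,0,0]
}}

```text
time: 19.85
ee_pos: [0.4539, -0.3149, 0.3495]
tcp_rot: [179.7, -0.3, -176.1]
wrist_force: [-0.9, -0.2, -5.5]
opening: 0.0388
grasp_force: 92.3
```

{"api": "move_arm", "payload": {
  "jaw": [0.7,0.7,0.7,0.7,0.7,0.7],
  "delta_pos": [
    [0,0,-0.02],
    [0,0,-0.02],
    [0,0,0],
    [0,0,0],
    [0,0,0],
    [0,0,0]
  ],
  "yaw": [0,0,0,0,0,0]
}}

```text
time: 20.35
ee_pos: [0.4544, -0.3155, 0.3164]
tcp_rot: [-179.9, 0.1, -176.1]
wrist_force: [-0.3, -0.3, -5.0]
opening: 0.0391
grasp_force: 92.3
```

```bash
python3 w.py wrist7 stub_top leg
python3 - <<'E'
import cv2
from h import *
for c in('scene','side'): cv2.imwrite(f'pics/{c}7.png',camera(c)[:,:,::-1])
a=cv2.imread('pics/wrist7.png')[60:260,156:356]
a=cv2.convertScaleAbs(a,alpha=1.6)
s=cv2.imread('pics/side7.png')[185:265,195:255];c=cv2.imread('pics/scene7.png')[180:260,270:330]
b=np.vstack([cv2.resize(s,(225,300),interpolation=cv2.INTER_CUBIC),cv2.resize(c,(225,300),interpolation=cv2.INTER_CUBIC)])
cv2.imwrite('pics/c7.png',np.hstack([cv2.resize(a,(570,570),interpolation=cv2.INTER_CUBIC),cv2.resize(b,(230,570))]))
E
```

```text
20.35 [ 0.4544 -0.3155  0.3164] [-179.9084    0.1192 -176.1001] 0.03907373231891389 [-0.2839 -0.2666 -5.0368] 92.3162591457367
cam [ 0.3828 -0.3212  0.2849]
ol stub_top [261.5, 152.1] 0.65 5220 [ 0.4176 -0.3166  0.04  ]
pp leg [260.3, 205.5] 0.98 [ 0.4828 -0.313   0.    ]
ol leg [260.5, 252.9] 0.83 13415 [ 0.5418 -0.3086  0.    ]
```

View pics/c7.png

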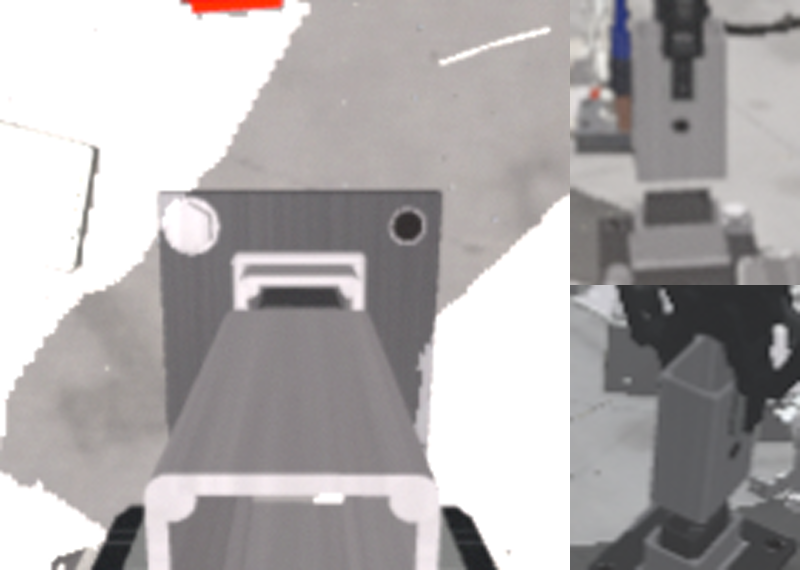

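```bash
cat > e.py <<'E'
from h import *
np.set_printoptions(precision=2,suppress=True)
m=camera_model('wrist'); o=bot.get_obs(); T=np.array(o['ee_pos']); print(T,o['tcp_rot'])
yaw=np.radians(o['tcp_rot'][2]+180)
R=np.array([[np.cos(yaw),-np.sin(yaw)],[np.sin(yaw),np.cos(yaw)]])
zb=T[2]-.2358
def L(x,y,z): return np.r_[T[:2]+R@[x,y],z]
cr=lambda P:((proj(m,P)-[156,60]+.5)*2.85-.5)
for n,x,hy,z in(('leg bottom front',-.03,.02,zb),('leg top front',-.03,.02,zb+.11),('stub top front outer',-.03,.02,.04),('stub top front inner',-.027,.017,.04),('sleeve top front',-.023,.013,.054),('sleeve inner',-.020,.010,.054),('stub base front',-.03,.02,.01),('plate front',-.055,.05,.01)):
    print(n,cr([L(x,-hy,z),L(x,hy,z)]).ravel())
E
python3 e.py
```

```text
[ 0.45 -0.32  0.31] [-179.99    0.01 -176.09]
leg bottom front [222.58 311.5  370.71 311.58]
leg top front [149.18 478.03 450.12 478.2 ]
stub top front outer [233.38 286.96 359.03 287.03]
stub top front inner [242.98 296.29 349.4  296.35]
sleeve top front [253.49 317.75 339.13 317.79]
sleeve inner [263.48 327.42 329.12 327.45]
stub base front [239.72 272.55 352.17 272.61]
plate front [151.55 200.29 440.55 200.44]
```

The crop shows leg, stub and plate parallel (plate front edge level at crop row 191, leg edge level at 309), with the stub about centred under the leg; x looks a few mm off, so I'll measure it on a settled picture.

```bash
cat > g.py <<'E'
from h import *
np.set_printoptions(precision=2,suppress=True)
o=bot.get_obs(); m=camera_model('wrist'); im=camera('wrist'); cv2.imwrite('pics/wrist8.png',im[:,:,::-1])
T=np.array(o['ee_pos']); print(T*1000,o['tcp_rot'])
yaw=np.radians(o['tcp_rot'][2]+180); R=np.array([[np.cos(yaw),-np.sin(yaw)],[np.sin(yaw),np.cos(yaw)]]); zb=T[2]-.2358
def L(x,y,z): return np.r_[T[:2]+R@[x,y],z]
for n,x,hy,z in(('leg bottom front',-.03,.02,zb),('leg top front',-.03,.02,zb+.11),('stub top front outer',-.03,.02,.04),('inner',-.027,.017,.04),('stub base front',-.03,.02,.01),('plate front',-.055,.05,.01)):
    print(n,proj(m,[L(x,-hy,z),L(x,hy,z)]).ravel())
g=im.astype(float).mean(2)
def pk(v,o,t=4):
    d=np.gradient(cv2.GaussianBlur(v[None],(3,1),.7)[0]); out=[]
    for i in range(2,len(d)-2):
        if abs(d[i])>t and abs(d[i])==abs(d[i-2:i+3]).max():
            a,b,c=abs(d[i-1]),abs(d[i]),abs(d[i+1]); out.append((round(float(o+i+.5*(a-c)/(a-2*b+c+1e-9)),1),round(float(d[i]))))
    return out
for c in(245,260,275): print('col',c,pk(g[115:235,c-2:c+3].mean(1),115))
for r in(135,145,150,154,157,159,161,163,172,190,210): print('row',r,pk(g[r:r+1,200:320].mean(0),200))
E
python3 g.py
```

```text
[ 453.91 -315.26  314.61] [-179.99    0.01 -176.09]
leg bottom front [233.77 168.97 285.75 169.  ]
leg top front [208.02 227.4  313.61 227.46]
stub top front outer [237.56 160.36 281.65 160.39]
inner [240.93 163.64 278.27 163.66]
stub base front [239.79 155.31 279.24 155.33]
plate front [208.85 129.95 310.25 130.01]
col 245 [(127.0, -18), (149.5, 23), (153.5, -21), (157.6, 22), (164.7, -17), (226.0, 21)]
col 260 [(127.0, -19), (149.5, 24), (153.4, -21), (157.6, 22), (161.5, -38), (168.1, 17), (225.9, 21)]
col 275 [(127.1, -20), (149.4, 24), (153.4, -21), (157.9, 23), (162.0, -14), (164.5, -14), (226.0, 22)]
row 135 [(212.6, 38), (215.8, -24), (224.9, -12), (230.4, -23), (293.3, 9), (296.5, -10), (299.9, 15), (303.0, -12), (310.2, 16)]
row 145 [(209.1, -35), (213.5, 25), (230.8, -24), (292.9, 11), (295.6, -8), (303.3, -8), (309.6, 16)]
row 150 [(204.7, -33), (210.6, -14), (220.6, 13), (223.9, -14), (237.1, 19), (282.5, -17), (309.4, 15)]
row 154 [(202.5, -24), (210.8, -15), (236.6, 25), (241.2, -13), (278.7, 16), (283.3, -23), (309.2, 16)]
row 157 [(211.0, -13), (236.6, 25), (239.9, -17), (279.9, 15), (283.2, -23), (308.8, 17)]
row 159 [(210.9, -14), (236.6, 24), (283.1, -23), (308.7, 17)]
row 161 [(211.0, -14), (236.8, 27), (245.9, -7), (274.4, 6), (282.9, -25), (308.7, 16)]
row 163 [(211.1, -14), (236.8, 28), (246.0, -33), (274.3, 29), (282.8, -26), (308.7, 15)]
row 172 [(211.8, -15), (233.6, 6), (285.8, -7), (308.4, 44)]
row 190 [(212.7, -11), (225.6, 7), (293.2, -6), (303.6, 20), (307.1, 28)]
row 210 [(213.7, -9), (301.4, 12), (306.2, 30)]
```

{"api": "move_arm", "payload": {
  "jaw": [0.7,0.7,0.7,0.7,0.7,0.7,0.7,0.7,0.7,0.7],
  "delta_pos": [
    [-0.0018,0.0002,0],
    [0,0,0],
    [0,0,-0.006],
    [0,0,-0.006],
    [0,0,-0.006],
    [0,0,0],
    [0,0,-0.005],
    [0,0,-0.005],
    [0,0,-0.005],
    [0,0,0]
  ],
  "yaw": [0,0,0,0,0,0,0,0,0,0]
}}

```text
time: 21.58
ee_pos: [0.4519, -0.3149, 0.28]
tcp_rot: [179.9, -0.1, -176.1]
wrist_force: [0.1, -0.2, -5.3]
opening: 0.0388
grasp_force: 92.6
```

{"api": "move_arm", "payload": {
  "jaw": [0.7,0.7,0.7,0.7,0.7,0.7],
  "delta_pos": [
    [0,0,0],
    [0,0,0],
    [0,0,0],
    [0,0,0],
    [0,0,0],
    [0,0,0]
  ],
  "yaw": [0,0,0,0,0,0]
}}

```text
time: 22.08
ee_pos: [0.4522, -0.3151, 0.2815]
tcp_rot: [-180.0, 0.0, -176.1]
wrist_force: [1.1, 0.1, -5.2]
opening: 0.0391
grasp_force: 92.6
```

```bash
python3 g.py | head -12
python3 - <<'E'
from h import *
np.set_printoptions(precision=4,suppress=True)
o=bot.get_obs();T=np.array(o['ee_pos']);zb=T[2]-.2358; print('zb',zb,o['wrist_force'],o['torque'])
out=[]
for c,(x0,y0) in dict(scene=(270,190),side=(190,190)).items():
    im=camera(c); cv2.imwrite(f'pics/{c}9.png',im[:,:,::-1]); m=camera_model(c)
    out.append(cv2.resize(im[y0:y0+90,x0:x0+60,::-1],(390,585),interpolation=cv2.INTER_CUBIC))
    # expected crop px of gap's edges at the near face
    for n,P in(('leg bottom -y face',[(T[0]-.03,T[1]-.02,zb),(T[0]+.03,T[1]-.02,zb)]),('stub top',[(T[0]-.03,T[1]-.02,.04),(T[0]+.03,T[1]-.02,.04)])): print(c,n,((proj(m,P)-[x0,y0])*6.5).ravel())
    print(c,[(t,[(np.array(r['xy']),round(r['confidence'],2)) for r in pinpoint(c,t)[:1]]) for t in('leg','stub_top')])
cv2.imwrite('pics/c9.png',np.hstack(out))
E
```

```text
[ 452.16 -315.06  281.52] [-179.99    0.01 -176.09]
leg bottom front [233.76 169.02 285.74 169.05]
leg top front [208.01 227.49 313.6  227.55]
stub top front outer [234.41 167.56 285.04 167.59]
inner [238.28 171.29 281.15 171.32]
stub base front [237.29 160.99 281.92 161.02]
plate front [202.1  132.39 317.2  132.45]
col 245 [(131.0, -20), (156.4, 23), (161.0, -22), (166.0, 16), (168.8, -16), (225.9, 22)]
col 260 [(131.0, -19), (156.4, 23), (161.0, -22), (166.2, 15), (168.9, -18), (225.9, 21)]
col 275 [(131.0, -19), (156.4, 24), (161.0, -21), (166.2, 15), (169.0, -17), (226.0, 21)]
row 135 [(202.7, -28), (212.0, -13), (214.7, 6), (220.8, -13), (316.8, 17)]
row 145 [(203.1, -25), (222.8, -13), (227.8, -27), (297.4, -26), (308.1, 25), (316.1, 17)]
zb 0.0456965129936327 [-0.1303  0.4775 -5.1189] [ 0.0046 -0.0227 -0.0359]
scene leg bottom -y face [209.876  434.6208 301.1746 344.007 ]
scene stub top [208.8338 445.1296 299.8564 354.4823]
scene [('leg', [(array([305.2, 248.8]), 0.86)]), ('stub_top', [(array([301.4, 249.2]), 0.65)])]
side leg bottom -y face [139.5696 372.634  291.3056 369.1301]
side stub top [140.0086 384.9508 291.3892 381.4178]
side [('leg', [(array([221.8, 244.5]), 0.89)]), ('stub_top', [])]
```

View pics/c9.png

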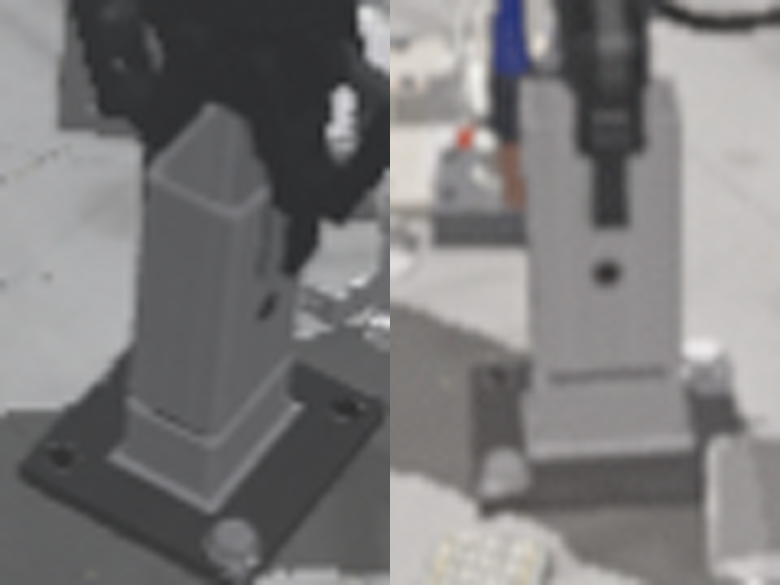

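Both views show the leg upright, in line with the stub, with a thin even dark gap (side crop row ~376). Wrist edges agree within about 0.6 mm and the wrist carries only the leg's weight. Handing in.

```bash
python3 -c "
from workcell import bot
print(bot.job_done())"
```

```text
the job is handed in; nothing more can be done
None
```

The job is handed in (no verdict was returned): the cup is in the drawer, the drawer is pushed shut to its stop, and the arm is holding the leg still and upright above the stub, square and centred to about 1 mm by the camera, with a root gap of about 5.5 mm worked out from the arm's height.

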